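# Stand the blue sample board in the drying rack

### The job

Take the blue paint sample board from the stand it leans on and put it on edge in the slotted rack, in the slot marked blue: upright, right down on the slot's floor, about in the middle of the slot's length, and let go. Leave the yellow and the red board where they are.

Things in the scene. Friction and masses are not known exactly. Their poses are not given: they have to be found in the camera images.
- blue_board: Square plywood board 110x110x12 mm, about 110 g, faces painted blue. Origin: its centre; x axis = normal of its faces, y and z along its edges. At the start it leans in a fixed wooden stand, z axis 20 degrees off vertical, top edge away from the robot, centre 68 mm above the table. The stand backs its far face up to the centre line; the upper half is free for gripping. Lift it along its own plane.
- blue_slot: Slot with blue tab (robot end) and blue lips, one of 3 side by side, 75 mm apart, on a fixed rack. Origin: middle of its underside, 15 mm above the table; x along the slot (away from robot), y across, z up. Floor 140 mm long at z 5 mm; walls 100 mm long, 16 mm apart up to z 35, flaring to a 38 mm mouth at z 55. A board fully in has its centre at z 60 and its faces square to y.
- yellow_board: Bystander: square plywood board 110 x 110 mm, 12 mm thick, 110 g, painted yellow, same frame as the blue board, leaning in a second stand like the first (the two change places). Leave it there.
- red_board: Bystander: square plywood board 110 x 110 mm, 12 mm thick, 110 g, painted red, same frame, already standing in the red slot of the rack, which may be next to the blue one; its centre is 75 mm above the table. Leave it there.

How it is judged:
By the outcome, as a careful person would: the job done as asked, in the order asked, and still so for the second after the job is handed in, with the robot touching nothing.
It also fails if it takes over 42 s, if anything falls off the work surface, if the arm or the gripper's body presses on something with over 40 N, if the wrist force passes 120 N, or if a joint passes its speed limit or range.

### The arm

A 6-joint arm with a two-finger parallel gripper is mounted at the origin on a cart in front of the work surface, level with it; the furniture and walls round the work are solid. World frame = base frame: x ahead of the robot, y to its left, z up, the work surface at z = 0. Lengths are in mm, angles in rad, forces in N, time in s.
With the tool pointing down it reaches from about 300 to 875 mm from the base axis. Payload 6.4 kg.
Tool frame: the origin (TCP) lies on the centre line of the jaws, within the pads' length; the fingertips stand 11 mm ahead of it and the grasp point (between the pads) lies 8 mm behind it (robot.tip_extent is the distance from the TCP to the fingertips, in mm); z points along the fingers, y is the line along which they close (so a half turn about z gives the same grasp; the last joint's range is limited). The gripper opens to 88 mm and grips with 3 to 60 N. Pads are 18 mm wide; open, the fingers measure 123 mm over their backs; the gripper's body (75 mm by 187 mm) begins 45 mm behind the grasp point.
Start: joints at [-1.428, 0.181, 1.607, -0, 1.354, -0.206], TCP at [196.534, -540.385, 249.714] pointing down, gripper open.
Joint ranges: [-2.99, 2.99], [-0.89, 2.07], [0.3, 2.58], [-1.14, 4.28], [0, 2.63], [-3.12, 3.12]. Speed limits (rad/s): [2.57, 2.57, 3.01, 3.14, 3.14, 3.14].

### API

Orientations are given as a rotation vector (axis times angle).
In Python, from rig import monitor, optics, robot gives the robot as it stands. The module is installed in compiled form; this text tells all that it offers.
- The arm moves only by the tool apply_moves, never from a script. Its argument "rows" is one flat list of numbers, 5 for each row, row after row: the shift along the world's x, y, z in cm, then the turn about the world's z in rad, then the closure, from -1 (fully open) to 1 (shut). In form: [dx, dy, dz, turn, fingers, dx, dy, dz, turn, fingers, ...]. A call has 1 to 12 rows; each row is the pose to reach, as a shift and turn from the pose commanded when the call began; what a row does not reach only later rows make up. A row lasts 1/8 s, in which the tool goes at most 62.5 mm and 10.7 degrees, less where a joint would pass 70% of its speed; a pose out of reach is approached as far as the arm can. A call with a gripper value outside its range is refused whole. The fingers move at their own pace and stop on an object; "squeeze" is the grip in N (left out, the last holds). Time passes only in rows, so rows that repeat a pose let the fingers close. It gives the time, the measured TCP pose, the force, the opening and the grip force at its end, in the units of the state.
- monitor.state(): the state, without advancing time (a new reading comes with each control period).
- optics.snapshot(name): name is "scene" or "side" or "wrist"; returns the picture (400x640x3 uint8, red, green, blue); there is no depth.
- optics.camera_info(name): a dict with "intrinsics" (3x3 intrinsics, pixels), "xyz" and "orientation" of the camera in the world; the wrist camera has in their place "T_tool_cam" (4x4, takes a point from camera to tool coordinates, whose origin is the TCP and whose axes are the flange's). Camera axes: x right, y down, z forward; pixel columns grow to the right and rows downward; lengths in mm; the calibration is good to about 2 mm. A picture is of the moment at which its call begins: read the wrist's pose just before it. camera_info takes no time and is no camera call.
- robot.hand_in(): hands the job in; it is judged then, once.
The state is a dict: "t": time; "joint_pos": joint angles; "joint_velocities": joint speeds; "tau": joint torques, N m; "eef_pos": TCP position; "tcp_rot": TCP orientation; "ft_force": force on the tool from outside, world axes, zero at the start; "ft_torque": the same for the moment, N m; "finger_gap": opening from 0.0 (shut) to 1.0 (fully open); "gripper_force": force on a finger pad.
Only numpy, scipy, OpenCV 4.12 (cv2) and the standard library are available. Lean on these libraries where they do the work, as an engineer would, in place of code of your own. Each camera call takes 0.05 s, during which the arm holds its last target. There are 200 camera calls.

## Working session

There is one attempt and no reset: what is moved stays moved. The work goes in short steps, Python scripts to look and compute and a tool call to move; the robot and the scene stay as the last step left them, time stands still between calls to the robot, and variables do not carry over. Pictures are saved under pics/ and viewed, at most 10 in all, crops included, and the job is handed in when it is done.

Besides the shell and the picture viewer there is one more tool, called after ">>>" by a JSON object that holds its "method" and its "body", one argument or row to a line. apply_moves: Moves the arm, as the interface text tells. Its arguments: {"type":"object","properties":{"rows":{"type":"array"},"squeeze":{"type":"number"}},"required":["rows"]}

```bash
mkdir -p pics; python3 - <<'E'
from rig import monitor, optics, robot
import cv2,numpy as np
np.set_printoptions(precision=4,suppress=True)
for n in ["scene","side","wrist"]:
    cv2.imwrite(f"pics/{n}0.png",optics.snapshot(n)[:,:,::-1]); print(n,optics.camera_info(n))
s=monitor.state();print(s)
E
```

```text
scene {'intrinsics': array([[452.3237,   0.    , 318.0971],
       [  0.    , 452.3237, 204.6541],
       [  0.    ,   0.    ,   1.    ]]), 'xyz': array([-68.5369, 615.9861, 549.6513]), 'orientation': array([-0.8221,  2.2617, -1.3603])}
side {'intrinsics': array([[362.1513,   0.    , 316.5982],
       [  0.    , 362.1513, 200.265 ],
       [  0.    ,   0.    ,   1.    ]]), 'xyz': array([312.6291, 582.9991, 643.6788]), 'orientation': array([-0.4573,  2.694 , -1.2067])}
wrist {'intrinsics': array([[352.6484,   0.    , 321.7214],
       [  0.    , 352.6484, 197.0121],
       [  0.    ,   0.    ,   1.    ]]), 'T_tool_cam': array([[  -0.0001,   -0.9579,   -0.2872,   74.2924],
       [   1.    ,    0.0001,   -0.0007,   -0.4177],
       [   0.0007,   -0.2872,    0.9579, -135.0307],
       [   0.    ,    0.    ,    0.    ,    1.    ]])}
{'t': 0.15, 'joint_pos': array([-1.4283,  0.1814,  1.6077, -0.    ,  1.3538, -0.2063]), 'joint_velocities': array([-0.0008, -0.0029, -0.0022,  0.0001,  0.0003, -0.0006]), 'tau': array([ -0.0001, -43.4233, -34.2178,   0.0702,   0.0356,  -0.0001]), 'eef_pos': array([ 196.4763, -539.9867,  249.0466]), 'tcp_rot': array([-3.0926, -0.5449, -0.0001]), 'ft_force': array([ 0.1681,  0.1853, -0.2438]), 'ft_torque': array([-0.0091,  0.0349, -0.0147]), 'gripper_force': 0.0, 'finger_gap': 0.9984352319325723}
```

View pics/scene0.png

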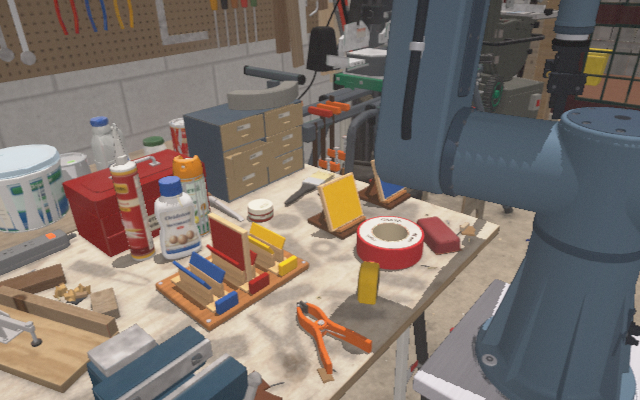

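View pics/side0.png

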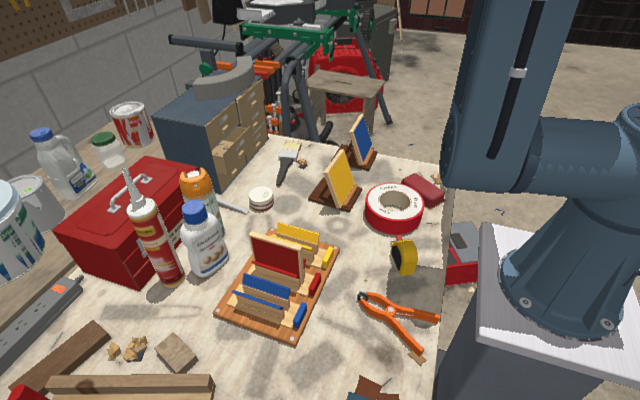

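The scene picture shows the blue board at about (390,188), partly behind the yellow one (342,203). The rack has its blue slot nearest the camera, with the blue tab at (227,302). In the side picture the blue board is at (361,140), the blue lips at (262,285) and the tab at (300,315).

```bash
python3 - <<'E'
import cv2
a=cv2.imread('pics/side0.png')
l=cv2.resize(a[215:350,205:350],None,fx=4,fy=4,interpolation=cv2.INTER_CUBIC)
cv2.imwrite('pics/rack0.png',l)
E
```

```text
(no output)
```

View pics/rack0.png

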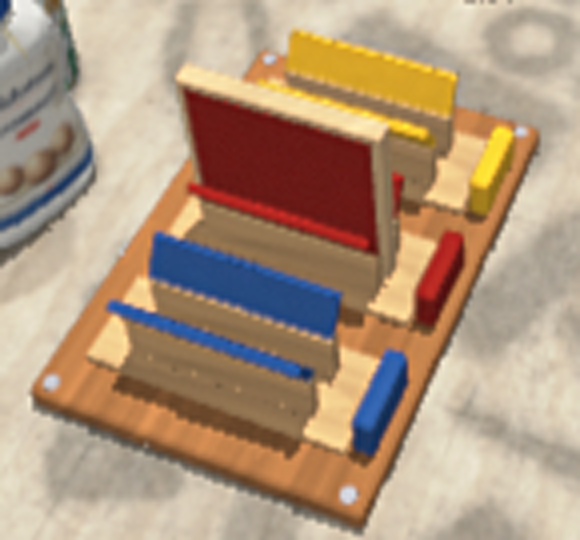

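View pics/wrist0.png

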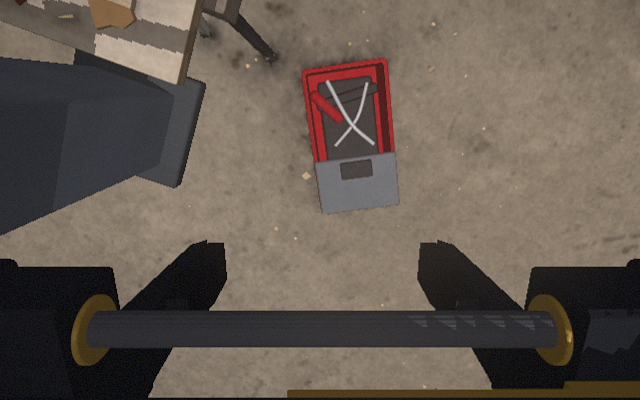

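The rack crop shows the blue slot clearly: the lips run from about (110,305)-(310,372) near to (155,235)-(340,295) far, with the tab at (380,400). The wrist picture shows only floor. I'll compute rough positions next.

```bash
cat > h.py <<'E'
import numpy as np,cv2
from scipy.spatial.transform import Rotation as R
from rig import monitor, optics, robot
np.set_printoptions(precision=3,suppress=True)
def cam(name,s=None):
    c=optics.camera_info(name)
    if name=="wrist":
        T=np.eye(4);T[:3,:3]=R.from_rotvec(s["tcp_rot"]).as_matrix();T[:3,3]=s["eef_pos"]
        M=T@c["T_tool_cam"]; return c["intrinsics"],M[:3,:3],M[:3,3]
    return c["intrinsics"],R.from_rotvec(c["orientation"]).as_matrix(),c["xyz"]
def back(C,uv,z):
    K,Rm,p=C; d=np.linalg.solve(K,np.c_[np.atleast_2d(uv),np.ones(len(np.atleast_2d(uv)))].T).T@Rm.T
    return p+d*((z-p[2])/d[:,2])[:,None]
def proj(C,X):
    K,Rm,p=C; q=(np.atleast_2d(X)-p)@Rm@K.T
    return q[:,:2]/q[:,2:]
def board(x,y,yaw,tilt=np.radians(20),z=68,h=55):
    "outline corners of the near face; yaw 0: normal along x, top leaning to +x"
    e=R.from_euler("z",yaw)*R.from_euler("y",tilt)
    return e.apply([[-6,-h,-h],[-6,h,-h],[-6,h,h],[-6,-h,h]])+[x,y,z]
E
python3 - <<'E'
from h import *
S=cam("side");print(back(S,[[362,140],[340,178]],68))
o=np.array([205,215]);f=lambda p:o+np.array(p)/4-.375
print("lips70",back(S,f([[113,303],[312,372],[155,235],[340,293]]),70))
print("floor20",back(S,f([[380,440],[90,355]]),20))
# blue mask areas
im=cv2.imread('pics/side0.png');print(R.from_rotvec(monitor.state()['tcp_rot']).as_matrix())
E
```

```text
[[ 503.006 -318.623   68.   ]
 [ 511.643 -125.235   68.   ]]
lips70 [[601.812 266.744  70.   ]
 [498.938 269.698  70.   ]
 [601.907 225.466  70.   ]
 [503.377 226.904  70.   ]]
floor20 [[470.553 264.974  20.   ]
 [622.672 269.613  20.   ]]
[[ 0.94   0.342 -0.   ]
 [ 0.342 -0.94   0.001]
 [ 0.    -0.001 -1.   ]]
```

>>> {"method": "apply_moves", "body": {
  "rows": [20, 19, 0, 0, -1, 20, 19, 0, 0, -1, 20, 19, 0, 0, -1, 20, 19, 0, 0, -1, 20, 19, 0, 0, -1, 20, 19, 0, 0, -1, 20, 19, 0, 0, -1]
}}

```text
t: 1.02
eef_pos: [396.0, -350.8, 249.5]
tcp_rot: [-3.094, -0.545, 0.001]
ft_force: [0.0, -0.2, 0.5]
finger_gap: 1.001
gripper_force: 0.0
```

```bash
python3 - <<'E'
from h import *
import pickle
s=monitor.state();im=optics.snapshot("wrist")
cv2.imwrite('pics/w1.png',im[:,:,::-1]);pickle.dump(cam("wrist",s),open('w1.pkl','wb'));print(s['eef_pos'])
E
```

```text
[ 396.032 -350.833  249.539]
```

View pics/w1.png

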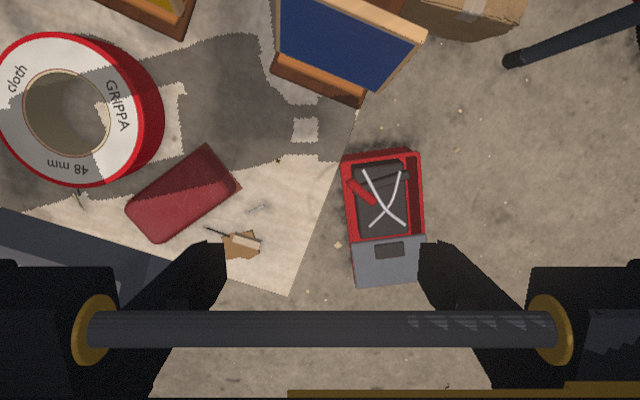

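The wrist picture shows the blue face at about (345,40), cut off by the top of the image, with its lower edge running (275,53) to (390,92). That puts the board's normal close to world x. I'll turn the tool to match and centre the board in view.

>>> {"method": "apply_moves", "body": {
  "rows": [5, -2, 0, 1.22, -1, 5, -2, 0, 1.22, -1, 5, -2, 0, 1.22, -1, 5, -2, 0, 1.22, -1, 5, -2, 0, 1.22, -1, 5, -2, 0, 1.22, -1, 5, -2, 0, 1.22, -1, 5, -2, 0, 1.22, -1, 5, -2, 0, 1.22, -1]
}}

```text
t: 2.2
eef_pos: [446.0, -371.1, 249.6]
tcp_rot: [-2.227, -2.216, 0.0]
ft_force: [0.5, -0.0, 0.9]
finger_gap: 0.998
gripper_force: 0.0
```

```bash
python3 - <<'E'
from h import *
import pickle
s=monitor.state();im=optics.snapshot("wrist")
cv2.imwrite('pics/w2.png',im[:,:,::-1]);pickle.dump(cam("wrist",s),open('w2.pkl','wb'));print(s['eef_pos'],s['joint_pos'],R.from_rotvec(s['tcp_rot']).as_matrix())
print(proj(cam("wrist",s),board(503,-319,0)))
E
```

```text
[ 445.968 -371.083  249.645] [-0.898  0.192  1.594 -0.     1.356 -0.893] [[ 0.005  1.    -0.   ]
 [ 1.    -0.005  0.   ]
 [ 0.    -0.    -1.   ]]
[[352.593 167.791]
 [354.842  56.3  ]
 [423.108  41.652]
 [412.186 195.135]]
```

View pics/w2.png

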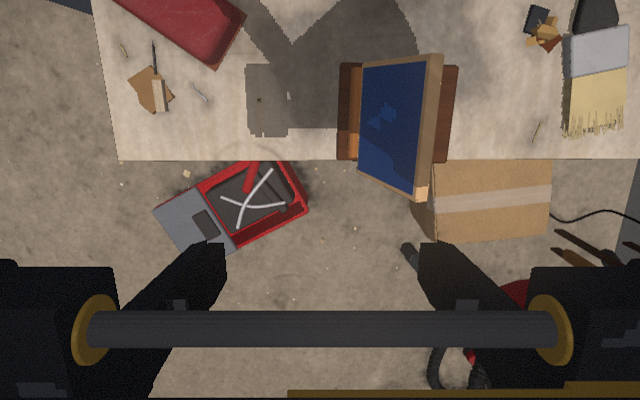

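The board is seen whole. The blue face's corners are about (363,60), (430,55), (416,193) and (358,170), and the top edge strip lies to their right.

```bash
python3 - <<'E'
from h import *
import pickle
from scipy.optimize import least_squares
C=pickle.load(open('w2.pkl','rb'))
im=cv2.imread('pics/w2.png').astype(int);b,g,r=im[...,0],im[...,1],im[...,2]
m=((b>r+40)&(b>g+25)).astype(np.uint8);m[:, :330]=0;m[230:]=0;m[:,470:]=0
m=cv2.morphologyEx(m,cv2.MORPH_CLOSE,np.ones((5,5)))
n,l,st,_=cv2.connectedComponentsWithStats(m);k=1+st[1:,4].argmax();print(st[k])
c=max(cv2.findContours((l==k).astype(np.uint8),0,1)[0],key=cv2.contourArea)
hull=cv2.convexHull(c);q=cv2.approxPolyDP(hull,6,True)[:,0];print(q)
# order: bottom(-y),bottom(+y),top(+y),top(-y)
def order(q):
    ref=np.array([[355,169],[362,58],[430,55],[416,194]]);return np.array([q[np.argmin(((q-a)**2).sum(1))] for a in ref],float)
Q=order(q);print(Q)
f=lambda p:(proj(C,board(*p))-Q)[2:].ravel()
print(least_squares(f,[503,-319,0]).x, f(least_squares(f,[503,-319,0]).x))
f2=lambda p:(proj(C,board(*p))-Q).ravel();p=least_squares(f2,[503,-319,0]).x;print(p,f2(p))
t=back(C,Q[2:],68+55*np.cos(np.radians(20))+6*np.sin(np.radians(20)));print(t,np.linalg.norm(t[0]-t[1]))
E
```

```text
[ 358  135   55   60 1297]
[[360 135]
 [389 156]
 [411 194]
 [358 168]]
[[358. 168.]
 [360. 135.]
 [360. 135.]
 [411. 194.]]
[ 486.744 -362.368    0.719] [-18.672 -20.892  20.397  26.515]
[ 492.79  -357.122    0.577] [ 15.59   37.91  -42.08  -14.871  -0.015 -33.015  21.543  27.588]
[[ 474.42  -327.434  121.735]
 [ 515.189 -373.076  121.735]] 61.199232071508845
```

```bash
python3 - <<'E'
from h import *
import pickle
from scipy.optimize import least_squares
C=pickle.load(open('w2.pkl','rb'))
im=cv2.imread('pics/w2.png').astype(int);b,g,r=im[...,0],im[...,1],im[...,2]
m=((b>1.4*r)&(b>1.15*g)&(b>30)).astype(np.uint8);m[:, :345]=0;m[215:]=0;m[:,450:]=0
m=cv2.morphologyEx(m,cv2.MORPH_OPEN,np.ones((3,3)))
n,l,st,_=cv2.connectedComponentsWithStats(m);k=1+st[1:,4].argmax();print(st[k])
c=max(cv2.findContours((l==k).astype(np.uint8),0,1)[0],key=cv2.contourArea)
q=cv2.approxPolyDP(cv2.convexHull(c),5,True)[:,0];print(q)
ref=np.array([[355,169],[362,58],[430,55],[416,194]]);Q=np.array([q[np.argmin(((q-a)**2).sum(1))] for a in ref],float)
for n in (2,0):
    f=lambda p:(proj(C,board(*p))-Q)[n:].ravel();p=least_squares(f,[503,-319,0]).x;print(p,f(p))
t=back(C,Q[2:],121.7);print(t,np.linalg.norm(t[0]-t[1]))
E
```

```text
[ 358   62   68  132 6952]
[[364  68]
 [425  62]
 [412 193]
 [358 169]]
[ 504.114 -326.203   -0.015] [ 0.093 -8.782 -0.105 11.195]
[ 506.293 -326.27    -0.021] [-3.501  5.014 -4.754 -4.265  3.652 -8.577  2.279 11.347]
[[ 518.515 -277.114  121.7  ]
 [ 515.92  -372.282  121.7  ]] 95.20399474810958
```

```bash
python3 - <<'E'
from h import *
import pickle
from scipy.optimize import least_squares
C=pickle.load(open('w2.pkl','rb'))
Q=np.array([[358,169],[364,68],[425,62],[412,193.]])
f=lambda p:(proj(C,board(*p[:3],h=p[3]))-Q).ravel();p=least_squares(f,[503,-319,0,48]).x;print(p,f(p))
f=lambda p:(proj(C,board(*p[:3],h=p[3]))-Q)[2:].ravel();p=least_squares(f,[503,-319,0,48]).x;print(p,f(p))
# plywood outline top corners, near face edge approx and far
f=lambda x:(proj(C,R.from_euler("z",x[2]).apply(R.from_euler("y",20,degrees=True).apply([[6,55,55],[6,-55,55]]))+[x[0],x[1],68])-[[443,54],[428,201]]).ravel()
p=least_squares(f,[503,-319,0]).x;print(p,f(p))
E
```

```text
[ 507.705 -325.071   -0.029   48.886] [ 0.225 -0.77  -0.315  0.553  0.204 -0.245 -0.138  0.402]
[ 507.808 -325.034   -0.027   48.672] [-0.  0. -0. -0.]
[ 506.586 -325.666   -0.015] [ 0.009 -0.851 -0.01   1.081]
```

The fit is consistent (residuals under 1 px): board centre (507.3, -325.3), yaw about -0.025, painted area inset 6 mm. I'll grip with the TCP at (520, -325.5, 97), softly first so the board can align with the pads as it lifts.

>>> {"method": "apply_moves", "body": {
  "rows": [7.4, 4.5, -3, -0.02, -1, 7.4, 4.5, -3, -0.02, -1, 7.4, 4.5, -9, -0.02, -1, 7.4, 4.5, -12, -0.02, -1, 7.4, 4.5, -15.2, -0.02, -1, 7.4, 4.5, -15.2, -0.02, -1, 7.4, 4.5, -15.2, -0.02, 1, 7.4, 4.5, -15.2, -0.02, 1, 7.4, 4.5, -15.2, -0.02, 1, 7.4, 4.5, -15.2, -0.02, 1, 7.4, 4.5, -15.2, -0.02, 1, 7.4, 4.5, -15.2, -0.02, 1],
  "squeeze": 6
}}

```text
t: 3.75
eef_pos: [520.5, -325.4, 97.7]
tcp_rot: [-2.246, -2.197, -0.0]
ft_force: [0.1, 0.7, 0.2]
finger_gap: 0.344
gripper_force: 0.0
```

>>> {"method": "apply_moves", "body": {
  "rows": [0, 0, 0, 0, 1, 0, 0, 0, 0, 1, 0, 0, 0, 0, 1, 0, 0, 0, 0, 1]
}}

```text
t: 4.25
eef_pos: [520.2, -325.3, 97.6]
tcp_rot: [-2.245, -2.196, 0.001]
ft_force: [-2.3, 0.1, 2.8]
finger_gap: 0.258
gripper_force: 5.7
```

The grip holds at 5.7 N with a 22.7 mm gap, which matches a tilted board. I'll lift along its plane.

>>> {"method": "apply_moves", "body": {
  "rows": [0.36, 0, 1, 0, 1, 0.73, 0, 2, 0, 1, 1.09, 0, 3, 0, 1, 1.46, 0, 4, 0, 1, 1.82, 0, 5, 0, 1, 2.18, 0, 6, 0, 1, 2.55, 0, 7, 0, 1, 2.9, 0, 8, 0, 1, 3.3, 0, 9, 0, 1, 3.3, 0, 9, 0, 1]
}}

```text
t: 5.5
eef_pos: [554.4, -325.8, 189.0]
tcp_rot: [2.244, 2.196, 0.0]
ft_force: [-0.1, -0.4, -1.2]
finger_gap: 0.134
gripper_force: 6.0
```

The board is out, lined up with the pads (11.8 mm gap), and weighs 1.2 N. I'll squeeze harder and carry it to a viewing pose beside the blue slot.

>>> {"method": "apply_moves", "body": {
  "rows": [0, 0, 0, 0, 1, 0, 0, 4, 0, 1, 0, 0, 9, 0, 1, -1, 6, 9, -0.17, 1, -2, 12, 9, -0.34, 1, -3, 18, 9, -0.51, 1, -4, 23, 9, -0.68, 1, -5, 28, 9, -0.85, 1, -6, 33, 9, -1.02, 1, -6.4, 38, 9, -1.19, 1, -6.4, 43, 9, -1.36, 1, -6.4, 48, 9, -1.53, 1],
  "squeeze": 30
}}

```text
t: 7.0
eef_pos: [489.0, 156.1, 277.4]
tcp_rot: [3.141, 0.02, -0.001]
ft_force: [1.1, -0.8, -0.3]
finger_gap: 0.131
gripper_force: 30.0
```

>>> {"method": "apply_moves", "body": {
  "rows": [0, 5, 0, -0.04, 1, 0, 10, 0, -0.04, 1, 0, 14, 0, -0.04, 1, 0, 14, 0, -0.04, 1, 0, 14, 0, -0.04, 1, 0, 14, 0, -0.04, 1]
}}

```text
t: 7.75
eef_pos: [489.7, 293.4, 277.5]
tcp_rot: [3.141, -0.036, -0.001]
ft_force: [0.5, -0.2, -1.1]
finger_gap: 0.136
gripper_force: 30.0
```

```bash
python3 - <<'E'
from h import *
import pickle
s=monitor.state();im=optics.snapshot("wrist")
cv2.imwrite('pics/w3.png',im[:,:,::-1]);pickle.dump(cam("wrist",s),open('w3.pkl','wb'));pickle.dump(s,open('s3.pkl','wb'));print(s['eef_pos'],s['joint_pos'],R.from_rotvec(s['tcp_rot']).as_matrix())
a=optics.snapshot("side")[:,:,::-1];cv2.imwrite('pics/side3.png',a)
E
```

```text
[489.661 293.45  277.532] [ 0.332  0.149  1.586 -0.     1.407  1.926] [[ 1.    -0.023 -0.   ]
 [-0.023 -1.    -0.   ]
 [-0.     0.    -1.   ]]
```

View pics/w3.png

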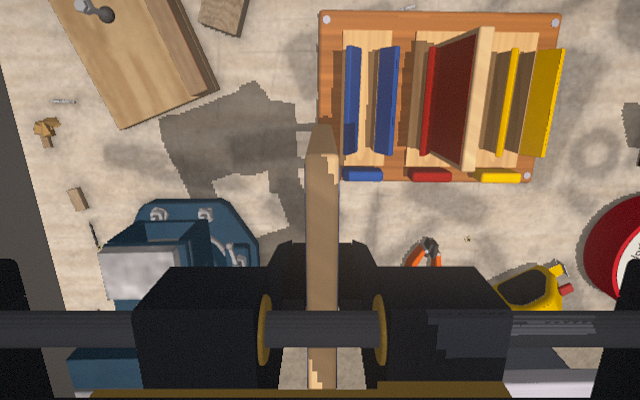

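View pics/side3.png

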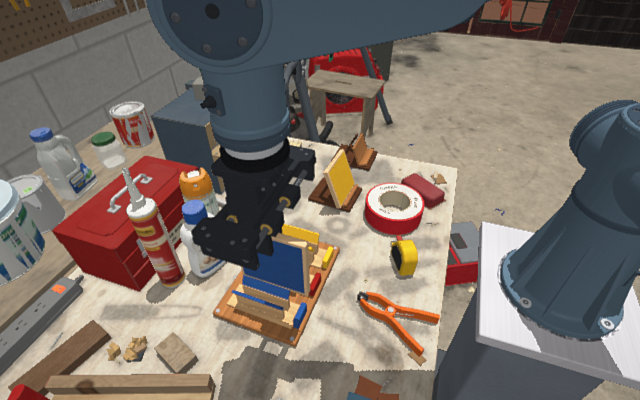

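The wrist picture shows the held board edge-on at (322,125-400). The blue lips span x 343-400, rows 45-155, with the rack screws at (325,19), (558,22) and (527,176). The side picture shows the board hanging upright, with its bottom corners at about (242,272) and (303,296). Measurements next.

```bash
python3 - <<'E'
from h import *
import pickle
C=pickle.load(open('w3.pkl','rb'));s=pickle.load(open('s3.pkl','rb'))
im=cv2.imread('pics/w3.png').astype(int);b,g,r=im[...,0],im[...,1],im[...,2]
m=((b>1.4*r)&(b>1.15*g)&(b>40)).astype(np.uint8);m[:,:335]=0;m[200:]=0;m[:,410:]=0
n,l,st,_=cv2.connectedComponentsWithStats(m)
for k in range(1,n):
    if st[k,4]<150: continue
    print(st[k])
    c=max(cv2.findContours((l==k).astype(np.uint8),0,1)[0],key=cv2.contourArea)
    q=cv2.approxPolyDP(cv2.convexHull(c),3,True)[:,0];print(np.c_[q,back(C,q,70)[:,:2]])
print("screws15",back(C,[[325,19],[558,22],[527,176]],15))
# board in side image
S=cam("side");a=cv2.imread('pics/side3.png').astype(int);b,g,r=a[...,0],a[...,1],a[...,2]
m=((b>1.4*r)&(b>1.15*g)&(b>40)).astype(np.uint8);m[:225]=0;m[305:]=0;m[:,:225]=0;m[:,325:]=0
n,l,st,_=cv2.connectedComponentsWithStats(m);k=1+st[1:,4].argmax();print(st[k])
c=max(cv2.findContours((l==k).astype(np.uint8),0,1)[0],key=cv2.contourArea)
q=cv2.approxPolyDP(cv2.convexHull(c),3,True)[:,0]
# intersect with board +y face plane
K,Rm,p=S;yaw=R.from_rotvec(s['tcp_rot']).as_matrix()[:,1];nrm=-yaw
d=np.linalg.solve(K,np.c_[q,np.ones(len(q))].T).T@Rm.T
P=s['eef_pos']+6*nrm
X=p+d*((P-p)@nrm/(d@nrm))[:,None];print(np.c_[q,X-s['eef_pos']])
big=cv2.resize(cv2.imread('pics/side3.png')[215:350,205:350],None,fx=4,fy=4,interpolation=cv2.INTER_CUBIC);cv2.imwrite('pics/side3c.png',big)
E
```

```text
[ 344   46   17  109 1468]
[[353.     46.    601.96  263.392]
 [360.     48.    600.151 257.09 ]
 [356.    150.    508.042 260.204]
 [345.    154.    504.355 270.942]
 [346.     50.    598.767 269.69 ]]
[ 375   46   25  110 1977]
[[397.     46.    601.06  223.869]
 [389.    155.    502.394 227.878]
 [375.    151.    506.642 241.662]
 [380.     50.    598.07  239.056]]
[343 168  40  13 404]
[[382.    172.    485.517 234.279]
 [381.    180.    477.357 235.062]
 [349.    180.    478.079 267.042]
 [343.    176.    482.317 273.016]
 [344.    168.    490.418 271.983]
 [378.    168.    489.658 238.343]]
screws15 [[634.27  287.445  15.   ]
 [626.048  48.959  15.   ]
 [464.421  57.276  15.   ]]
[ 243  241   61   52 1779]
[[243.    267.     51.161   4.813 -73.973]
 [272.    241.     -6.705   6.156   7.018]
 [299.    248.    -45.785   7.042   8.498]
 [303.    292.    -47.074   7.031 -89.328]
 [247.    274.     46.75    4.906 -89.335]]
```

View pics/side3c.png

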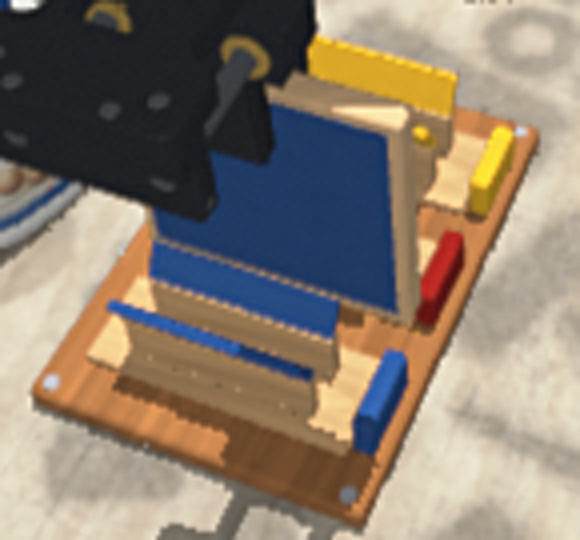

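The crop confirms the board hangs level: the bottom painted edge is 89 mm below the TCP at both ends, so the board's centre is about 40.5 mm below it. I'll refine the slot line sub-pixel and use the held board to check wrist-camera bias.

```bash
python3 - <<'E'
from h import *
import pickle
C=pickle.load(open('w3.pkl','rb'));s=pickle.load(open('s3.pkl','rb'))
im=cv2.imread('pics/w3.png').astype(float);b=im[...,0]-im[...,2]  # blueness
def edges(lo,hi,rows):
    L=[];Rr=[]
    for v in rows:
        d=b[v,lo:hi];t=(d.max()+d.min())/2;i=np.where(d>t)[0];i0,i1=i[0],i[-1]
        L.append(lo+i0-(d[i0]-t)/(d[i0]-d[i0-1])); Rr.append(lo+i1+(d[i1]-t)/(d[i1]-d[i1+1]))
    return np.array(L),np.array(Rr)
rows=np.arange(58,146,2)
def line(u,z,n):
    X=back(C,np.c_[u,rows],z);k=np.polyfit(X[:,0]-551,X[:,1],1);k=np.polyfit(*(X[abs(np.polyval(k,X[:,0]-551)-X[:,1])<2][:,:2]-[551,0]).T,1);print(n,k);return k
l=edges(335,368,rows);r=edges(366,412,rows)
a=line(l[0],70,'L top');c=line(r[1],70,'R top');d=line(l[1],50,'L bot');e=line(r[0],50,'R bot')
print((a+c)/2,(d+e)/2,(a-c)/2,(d-e)/2)
Rt=R.from_rotvec(s['tcp_rot']).as_matrix()
print("board top/bot +x corners px",proj(C,s['eef_pos']+np.array([[56,6,-14],[56,-6,-14],[56,6,96],[56,-6,96]])@Rt.T))
g=im[...,2]-im[...,0]
for v in (165,180,200): print(v,[int(x) for x in im[v,298:346,2]])
E
```

```text
L top [ -0.035 271.829]
R top [ -0.036 223.118]
L bot [ -0.035 255.744]
R bot [ -0.037 238.584]
[ -0.035 247.474] [ -0.036 247.164] [ 0.001 24.355] [0.001 8.58 ]
board top/bot +x corners px [[340.635 146.313]
 [305.702 146.31 ]
 [331.984 120.664]
 [313.301 120.664]]
165 [127, 130, 124, 123, 125, 124, 78, 117, 138, 140, 143, 146, 149, 146, 150, 147, 146, 147, 148, 145, 147, 147, 146, 146, 145, 144, 146, 147, 146, 140, 232, 237, 234, 234, 234, 234, 232, 225, 223, 223, 177, 103, 120, 126, 125, 129, 191, 201]
180 [112, 111, 184, 197, 192, 198, 113, 111, 144, 148, 153, 155, 157, 159, 158, 157, 158, 159, 158, 156, 157, 156, 154, 156, 157, 153, 153, 152, 151, 151, 154, 152, 151, 151, 148, 145, 231, 231, 224, 223, 170, 99, 171, 188, 189, 163, 106, 70]
200 [101, 99, 100, 100, 102, 103, 77, 88, 125, 134, 137, 142, 143, 147, 146, 142, 145, 149, 149, 147, 150, 147, 146, 147, 148, 147, 150, 148, 153, 152, 153, 156, 156, 157, 155, 156, 154, 151, 149, 147, 109, 147, 197, 200, 207, 212, 215, 218]
```

All the edges agree: slot yaw -0.0355, centre y 247.3 at x 551, half-widths as given. I'll move above the slot.

>>> {"method": "apply_moves", "body": {
  "rows": [3, -2.3, 0, -0.0125, 1, 6.1, -4.6, 0, -0.0125, 1, 6.1, -4.6, -4, -0.0125, 1, 6.1, -4.6, -9, -0.0125, 1, 6.1, -4.6, -9, -0.0125, 1, 6.1, -4.6, -9, -0.0125, 1, 6.1, -4.6, -9, -0.0125, 1]
}}

```text
t: 8.72
eef_pos: [552.1, 249.0, 190.6]
tcp_rot: [-3.14, 0.053, -0.007]
ft_force: [0.3, 0.6, -0.6]
finger_gap: 0.132
gripper_force: 30.0
```

```bash
python3 - <<'E'
from h import *
s=monitor.state();print(s['eef_pos'],R.from_rotvec(s['tcp_rot']).as_matrix()[:,0],s['ft_force'])
E
```

```text
[552.093 248.97  190.632] [ 0.999 -0.034  0.004] [ 0.273  0.556 -0.641]
```

>>> {"method": "apply_moves", "body": {
  "rows": [0, 0, 0, 0, 1, 0, 0, 0, 0, 1]
}}

```text
t: 8.98
eef_pos: [550.9, 248.8, 188.7]
tcp_rot: [-3.141, 0.053, -0.002]
ft_force: [0.5, 0.3, -0.1]
finger_gap: 0.133
gripper_force: 30.0
```

```bash
python3 - <<'E'
from h import *
s=monitor.state();print(s['eef_pos'],R.from_rotvec(s['tcp_rot']).as_matrix(),s['ft_force'],s['joint_pos'],s['joint_velocities'],s['tau'])
E
```

```text
[550.896 248.811 188.698] [[ 0.999 -0.034  0.001]
 [-0.034 -0.999  0.   ]
 [ 0.001 -0.    -1.   ]] [ 0.545  0.317 -0.109] [0.228 0.303 1.587 0.    1.25  1.832] [ 0.     0.008  0.005  0.    -0.002 -0.   ] [ -0.023 -48.619 -33.297  -0.006  -0.087  -0.   ]
```

>>> {"method": "apply_moves", "body": {
  "rows": [0, -0.15, 0, 0, 1, 0, -0.15, -1, 0, 1, 0, -0.15, -2, 0, 1, 0, -0.15, -3, 0, 1, 0, -0.15, -3, 0, 1, 0, -0.15, -3, 0, 1, 0, -0.15, -3, 0, 1]
}}

```text
t: 9.85
eef_pos: [550.9, 247.2, 158.2]
tcp_rot: [-3.141, 0.053, -0.001]
ft_force: [-0.0, 0.4, -0.9]
finger_gap: 0.132
gripper_force: 30.0
```

```bash
python3 - <<'E'
from h import *
s=monitor.state();print(s['eef_pos'],R.from_rotvec(s['tcp_rot']).as_matrix()[:,0],s['ft_force'])
E
```

```text
[550.875 247.23  158.201] [ 0.999 -0.034  0.001] [-0.021  0.447 -0.935]
```

No contact so far and y is on target. I'll descend into the slot to just above the floor (TCP about 116-117).

>>> {"method": "apply_moves", "body": {
  "rows": [0, 0, -0.6, 0, 1, 0, 0, -1.2, 0, 1, 0, 0, -1.8, 0, 1, 0, 0, -2.4, 0, 1, 0, 0, -3, 0, 1, 0, 0, -3.5, 0, 1, 0, 0, -3.9, 0, 1, 0, 0, -3.9, 0, 1, 0, 0, -3.9, 0, 1]
}}

```text
t: 10.98
eef_pos: [550.7, 247.2, 118.9]
tcp_rot: [-3.141, 0.053, -0.0]
ft_force: [0.1, -0.8, -1.8]
finger_gap: 0.132
gripper_force: 30.0
```

>>> {"method": "apply_moves", "body": {
  "rows": [0, 0, -0.1, 0, 1, 0, 0, -0.2, 0, 1, 0, 0, -0.3, 0, 1, 0, 0, -0.3, 0, 1],
  "squeeze": 12
}}

```text
t: 11.48
eef_pos: [550.5, 247.1, 115.6]
tcp_rot: [3.141, -0.053, -0.0]
ft_force: [-0.0, -0.7, -0.7]
finger_gap: 0.136
gripper_force: 12.0
```

>>> {"method": "apply_moves", "body": {
  "rows": [0, 0, -0.1, 0, 1, 0, 0, -0.2, 0, 1, 0, 0, -0.3, 0, 1, 0, 0, -0.3, 0, 1]
}}

```text
t: 11.98
eef_pos: [551.0, 247.3, 114.1]
tcp_rot: [-3.141, 0.053, -0.002]
ft_force: [-2.6, -0.1, 8.9]
finger_gap: 0.137
gripper_force: 12.0
```

It's on the floor (8.9 N). I'll ease off 1 mm, open, and rise straight up.

>>> {"method": "apply_moves", "body": {
  "rows": [0, 0, 0.1, 0, 1, 0, 0, 0.1, 0, 0.6, 0, 0, 0.1, 0, 0.4, 0, 0, 0.1, 0, 0, 0, 0, 0.1, 0, -0.3, 0, 0, 0.1, 0, -0.3, 0, 0, 1, 0, -0.3, 0, 0, 3, 0, -0.3, 0, 0, 7, 0, -0.3, 0, 0, 12, 0, -0.3, -6, 0, 15, 0, -0.3, -12, 0, 16, 0, -0.3]
}}

```text
t: 13.48
eef_pos: [433.5, 247.3, 276.1]
tcp_rot: [-3.139, 0.054, -0.009]
ft_force: [-0.0, 1.3, 0.8]
finger_gap: 0.652
gripper_force: 0.0
```

```bash
python3 - <<'E'
from h import *
import pickle
s=monitor.state();im=optics.snapshot("wrist")
cv2.imwrite('pics/w4.png',im[:,:,::-1]);pickle.dump(cam("wrist",s),open('w4.pkl','wb'));print(s['eef_pos'],s['ft_force'])
a=optics.snapshot("side")[:,:,::-1]
big=cv2.resize(a[195:350,185:350],None,fx=3,fy=3,interpolation=cv2.INTER_CUBIC)
w=np.zeros((465,800,3),np.uint8);w[:,:495]=big;t=cv2.resize(im[:,:,::-1],(305,191));w[:191,495:]=t
cv2.imwrite('pics/end.png',w)
E
```

```text
[433.479 247.273 276.089] [-0.036  1.288  0.759]
```

View pics/end.png

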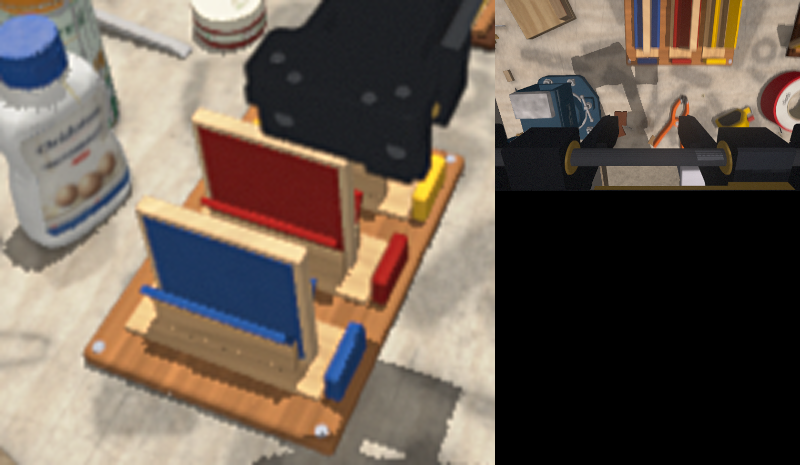

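The picture shows the blue board standing in the blue slot, parallel to the red one and at the same depth. Its near face is at about (230,280) in the crop. The gripper is clear, and the red board is still in its slot.

>>> {"method": "apply_moves", "body": {
  "rows": [0, 0, 0, 0, -0.3, 0, 0, 0, 0, -0.3, 0, 0, 0, 0, -0.3]
}}

```text
t: 13.95
eef_pos: [434.1, 246.9, 271.8]
tcp_rot: [3.141, -0.054, -0.001]
ft_force: [-0.9, 0.1, -0.4]
finger_gap: 0.651
gripper_force: 0.0
```

```bash
python3 -c "
from rig import robot
print(robot.hand_in())"
```

```text
the job is handed in; nothing more can be done
None
```

The blue board stands upright on the floor of the blue slot, about mid-length and released; the red and yellow boards were not touched, and I handed the job in at about 14 s (no verdict was returned).

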